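# Roll a coil up the test ramp and measure it

### The job

Roll the copper-wound coil up the test ramp with the outside of your fingers, over the small orange rib, until it rests against the red stop plate; keep behind it all the way so that it never runs back or races off, and do not pick it up. When it lies still against the stop, press the green button on the blue meter all the way in, then let it go. Leave the other things on the bench where they are.

Things in the scene. Friction and masses are not known exactly. Their poses are not given: they have to be found in the camera images.
- coil: Loose coil: solid, smooth (slippery) white glazed ceramic cylinder, 52 mm diameter, 90 mm long, copper winding round its middle, 0.18 to 0.35 kg. Origin at its centre, half-way along its axis; its y axis is the cylinder's axis (x and z turn as it rolls). It starts at the low end of the ramp, resting against the black lip, lying straight across the ramp.
- coil_center (a point): The same point as the coil's origin (centre of the cylinder); axes as the coil.
- ramp: Fixed test ramp, 270 mm long, 112 mm wide: an aluminium plate sloping up at 8 degrees. Origin at table height beneath its middle; x is level and points uphill, y across the ramp, z up. Black side curbs 10 mm high, 96 mm apart, guide the coil with 3 mm to spare each side. A black lip 6 mm high crosses the low end. The coil rolls back freely if let go below the orange rib.
- rib_mid (a point): Middle of the low orange rib, 2 mm high, across the plate 38 mm before the stop face. Pushing the coil over it takes 2 to 4 N; beyond it the coil stays between rib and stop by itself.
- stop_foot (a point): Where the face of the red stop plate (36 mm high, 10 thick, 112 wide) meets the sloping plate, mid-width, 52 mm above the table. x points uphill along the slope (8 degrees above level), y across, z square to the slope, up. Coil centre here: seated x = -26 to -27 mm, z = 26; at the start x = -227, z = 26. Lip at x = -245, low edge of the plate at x = -255.
- measure_top (a point): Centre of the top of the green button, 30 mm across, on top of the blue meter, a box 90 x 130 x 50 mm fixed to the bench. It is pressed straight down. A dark look-alike watt meter of the same size, with a black knob and no button, stands beside it; the two may change places.
- measure (a joint): Travel of the green button: 0 released, 0.006 m fully pressed; a spring of about 5 N at full travel pushes it back.
- mug: Blue mug, 80 mm wide, 90 mm high, origin under its middle. Leave alone.
- jar: Amber jar, 60 mm wide, 75 mm high, origin under its middle. Leave alone.
- former: Spare bare white coil former, a tube 48 mm wide standing 80 mm high, origin under its middle. Leave alone.
Not all that is in view belongs to the job. What is shaped like the part that bears measure_top but yellow is not meant.

How it is judged:
On the way, in this order (a step that is already met when the one before it is completed fails the run):
1. the coil has been rolled past the middle of the ramp, on its plate (x of coil_center in the frame of stop_foot above -0.12 m and z of coil_center in the frame of stop_foot below 0.036 m), for 0.05 s.
2. the coil lies still between the rib and the stop (x of coil_center in the frame of stop_foot above -0.031 m and z of coil_center in the frame of stop_foot between 0.021 and 0.031 m and angle between the y axis of coil_center and the y axis of stop_foot, either way round below 0.1 rad and linear speed of coil below 0.02 m/s), for 0.3 s.
3. the green button is pressed all the way in (value of joint measure above 0.0048 m), for 0.05 s.
At the end, for the whole second after the job is handed in: The coil lies at rest past the rib, its centre within 31 mm of the stop face (26 mm is touching), straight across the ramp within 0.1 rad, and the green button, pressed at least 4.8 mm after the coil was seated, is released (all of step 2 and value of joint measure below 0.0015 m).
It fails at once if the coil runs away or rolls back freely (faster than 0.35 m/s) (linear speed of coil above 0.35 m/s).
It fails at once if the coil is lifted more than 10 mm off the ramp's plate (z of coil_center in the frame of stop_foot above 0.036 m).
It fails at once if the coil leaves the ramp (z of coil_center in the frame of stop_foot below 0.015 m or x of coil_center in the frame of stop_foot below -0.245 m or y of coil_center in the frame of stop_foot above 0.03 m or y of coil_center in the frame of stop_foot below -0.03 m).
It fails at once if another thing on the bench is disturbed (moved more than 20 mm) (distance of any of mug, jar, former from where it was at the start of the episode above 0.02 m).
It also fails if it takes over 54 s, if anything falls off the work surface, if the arm or the gripper's body presses on something with over 40 N, if the wrist force passes 120 N, or if a joint passes its speed limit or range.

### The arm

A 6-joint arm with a two-finger parallel gripper is mounted at the origin on the work surface. World frame = base frame: x ahead of the robot, y to its left, z up, the work surface at z = 0. Lengths are in m, angles in rad, forces in N, time in s.
With the tool pointing down it reaches from about 0.35 to 0.975 m from the base axis. Payload 4.9 kg.
Tool frame: the origin (TCP) lies at the very end of the fingers, on their centre line; the grasp point (between the pads) lies 19 mm behind it; z points along the fingers, y is the line along which they close (so a half turn about z gives the same grasp; the last joint's range is limited). The gripper opens to 85 mm and grips with 20 to 120 N. Pads are 22 mm wide; open, the fingers measure 114 mm over their backs; the gripper's body (76 mm by 85 mm) begins 54 mm behind the grasp point. The pads swing forward as they close: fully open they stand 13 mm farther back than shut.
Start: joints at [1.206, 0.053, 1.613, -0, 1.476, -0.119], TCP at [0.152, 0.606, 0.231] pointing down, gripper open.
Joint ranges: [-3.01, 3.01], [-1.01, 2.22], [0.06, 2.58], [-1.02, 4.17], [0.09, 2.62], [-3.14, 3.14]. Speed limits (rad/s): [2.57, 2.57, 3.14, 3.14, 3.14, 3.14].

### API

Orientations are given as a unit quaternion [w, x, y, z].
In Python, from plant import state, optics, ticket, nets gives the robot as it stands. The module is installed in compiled form; this text tells all that it offers.
- The arm moves only by the shell command python3 -m inch 'ROWS' [OPENING]. ROWS is JSON, a list of rows, each an object of numbers: "dx", "dy", "dz": the shift along the tool's x, y, z as a fraction of full scale; "rx", "ry", "rz": the turn, a rotation vector about the tool's x, y, z as a fraction of full scale. In form: [{"dx": .., "dy": .., "dz": .., "rx": .., "ry": .., "rz": ..}, ...]. A call has 1 to 5 rows; each row is the pose to reach, as a shift and turn from the pose commanded when the call began, along the tool's axes at that moment; what a row does not reach only later rows make up. Full scale, the value 1, is 0.8 m for a shift and 1.5 rad for a turn. A row lasts 1/10 s, in which the tool goes at most 50 mm and 8.59 degrees, less where a joint would pass 70% of its speed; a pose out of reach is approached as far as the arm can. A call with a number of a shift or a turn outside -1 to 1 is refused whole. A call with a gripper value outside its range is refused whole. OPENING is the opening, from -1 (shut) to 1 (fully open), set as the call begins (- or left out, the last holds). The fingers move at their own pace and stop on an object; the grip force is fixed at half the most. Time passes only in rows, so rows that repeat a pose let the fingers close. It gives the time, the measured TCP pose, the force, the opening and the grip force at its end, in the units of the state.
- state(): the state, without advancing time (a new reading comes with each control period).
- optics.grab_frame(name): name is "scene" or "top"; returns the picture (400x640x3 uint8, red, green, blue); there is no depth.
- optics.camera_info(name): a dict with "fx", "fy", "cx", "cy" (pixels), "k1" (the pictures are not rectified: a ray, as slopes to the right and down, at radius r is drawn at 1 + k1 r^2 times it, then the intrinsics apply), "R" (3x3) and "t" (3): a world point X has camera coordinates R X + t. Camera axes: x right, y down, z forward; pixel columns grow to the right and rows downward; lengths in m; the calibration is good to about 2 mm. A picture is of the moment at which its call begins. camera_info takes no time and is no camera call.
- ticket.job_done(): hands the job in; it is judged then, once.
Trained networks look in the newest picture that a camera, given by its name, has taken for a name from the list of things; names that differ only in an ending like _2 or _b are one class to them, and where a whole thing is asked for, a point or a joint stands for the part that bears it (a point fixed in the world has none). Each returns a list of dicts, best first, with "confidence" (0 to 1); they miss things now and then, are a little off and sometimes report something else, mostly with a low value. They report only what shows in the picture. A call takes as long as a camera call. They do not tell look-alikes from the thing itself.
- nets.boxes_of(camera, name): "bbox" ([centre column, centre row, width, height] in pixels, round what is visible of it).
- nets.outline_of(camera, name): "pixels" (400x640 bool, what is visible of it) and "bbox" ([centre column, centre row, width, height] in pixels, round what is visible of it).
The state is a dict: "time": time; "joint_pos": joint angles; "joint_vel": joint speeds; "joint_efforts": joint torques, N m; "tool_pos": TCP position; "tool_rot": TCP orientation; "contact_force": force on the tool from outside, world axes, zero at the start; "ft_torque": the same for the moment, N m; "gripper_width": opening from 0.0 (shut) to 1.0 (fully open); "grasp_force": force on a finger pad.
Only numpy, scipy, OpenCV 4.12 (cv2) and the standard library are available. Lean on these libraries where they do the work, as an engineer would, in place of code of your own. Each camera call takes 0.05 s, during which the arm holds its last target. There are 200 camera calls.

## Working session

There is one attempt and no reset: what is moved stays moved. The work goes in short steps, Python scripts to look and compute and a shell command to move; the robot and the scene stay as the last step left them, time stands still between calls to the robot, and variables do not carry over. Pictures are saved under pics/ and viewed, at most 10 in all, crops included, and the job is handed in when it is done.

```bash
mkdir -p pics
python3 - <<'E'
from plant import state, optics, nets
import cv2
for n in ("scene","top"):
    cv2.imwrite(f"pics/{n}0.png",optics.grab_frame(n)[:,:,::-1]); c=optics.camera_info(n); print(n,c)
s=state(); print(s["time"],s["tool_pos"],s["tool_rot"],s["contact_force"],s["gripper_width"])
E
```

```text
scene {'fx': 447.24763234487864, 'fy': 447.24763234487864, 'cx': 318.3989640312071, 'cy': 197.95939579218452, 'k1': -0.049543268849199976, 'R': array([[-0.64785785,  0.76175979,  0.00149284],
       [ 0.52986534,  0.45204359, -0.71756485],
       [-0.54728688, -0.46408902, -0.6964901 ]]), 't': array([ 0.33356718, -0.15557742,  1.62869371])}
top {'fx': 517.8692920314962, 'fy': 517.8692920314962, 'cx': 322.5658135537831, 'cy': 199.8457825704142, 'k1': -0.1504671341186251, 'R': array([[-0.02099157, -0.99977024, -0.00433935],
       [-0.99424271,  0.02133128, -0.10500674],
       [ 0.10507518,  0.00211011, -0.99446204]]), 't': array([-0.04485879,  0.44757335,  1.85495677])}
0.1 [0.15188564 0.60569489 0.23020861] [-2.12209462e-04  1.22580619e-01  9.92458141e-01 -8.86234064e-04] [-0.49525173 -0.09000158  1.06662576] 0.9991776672623495
```

View pics/scene0.png

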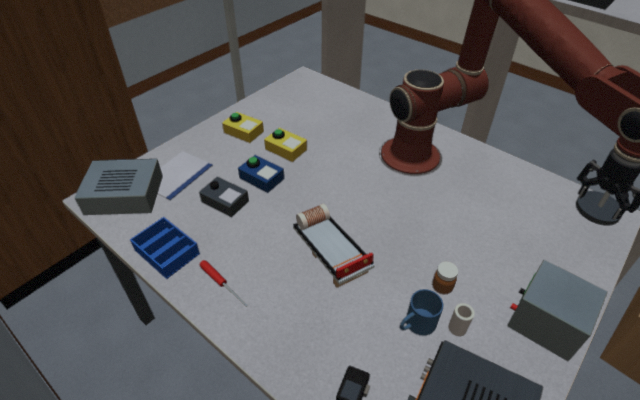

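View pics/top0.png

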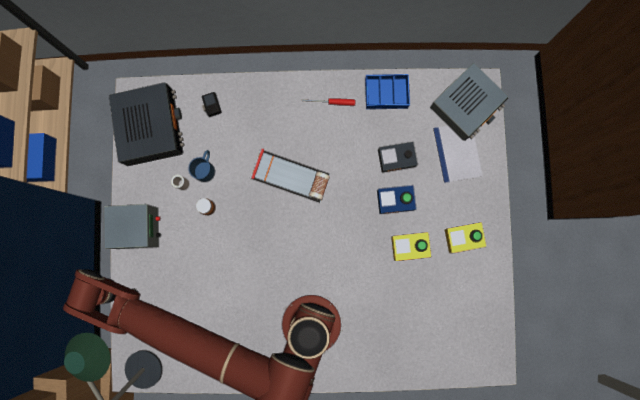

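Scene view: coil at (313,216), red stop at (355,263). In the top view the coil is at (320,184) and the stop at (259,164).
Candidates for the meter (top view): blue (396,199) with a green button at (407,198), dark look-alike (397,157) with a black knob, and yellow (412,246) and (467,237). The blue one fits the description. I'll confirm it in an enlarged crop.

```bash
cat > h.py <<'E'
import numpy as np, cv2
from scipy.optimize import least_squares
from plant import optics
C={n:optics.camera_info(n) for n in("scene","top")}
def proj(n,X):
    c=C[n]; p=np.atleast_2d(X)@np.array(c["R"]).T+np.array(c["t"]); s=p[:,:2]/p[:,2:]
    s=s*(1+c["k1"]*(s**2).sum(1,keepdims=True)); return s*[c["fx"],c["fy"]]+[c["cx"],c["cy"]]
def at_z(n,uv,z):
    return least_squares(lambda q:(proj(n,[*q,z])[0]-uv),[.5,0.]).x
def tri(us,ut):
    r=least_squares(lambda q:np.r_[proj("scene",q)[0]-us,proj("top",q)[0]-ut],[.5,0,.05]); return r.x,np.abs(r.fun).max()
E
python3 - <<'E'
import cv2
t=cv2.imread("pics/top0.png");s=cv2.imread("pics/scene0.png")
a=cv2.resize(t[130:220,240:430],None,fx=4,fy=4,interpolation=2)
cv2.imwrite("pics/ct.png",a)
cv2.imwrite("pics/cs.png",cv2.resize(s[145:285,200:380],None,fx=4,fy=4,interpolation=2))
E
python3 - <<'E'
from h import *
for n in("top","scene"):
    im=cv2.imread(f"pics/{n}0.png");h=cv2.cvtColor(im,cv2.COLOR_BGR2HSV)
    for nm,lo,hi in(("green",(45,120,60),(80,255,255)),("red",(0,170,120),(6,255,255)),("copper",(4,60,60),(18,255,255))):
        k,_,st,ce=cv2.connectedComponentsWithStats(cv2.inRange(h,lo,hi))
        print(n,nm,[(ce[i].round(1).tolist(),st[i].tolist()) for i in range(1,k) if st[i,4]>12][:8])
E
```

```text
top green [([406.5, 197.1], [403, 193, 8, 9, 58]), ([476.6, 235.3], [473, 232, 8, 8, 55]), ([421.5, 245.1], [418, 241, 8, 9, 58])]
top red [([341.5, 101.3], [329, 99, 26, 6, 128]), ([257.7, 162.9], [253, 150, 11, 29, 40])]
top copper [([35.1, 101.1], [0, 27, 74, 166, 7657]), ([173.0, 116.2], [170, 104, 7, 25, 77]), ([487.9, 118.2], [481, 110, 15, 16, 38]), ([268.4, 168.2], [264, 155, 10, 27, 49]), ([319.1, 184.7], [311, 175, 17, 20, 197]), ([210.3, 208.2], [204, 200, 11, 15, 44]), ([208.7, 341.0], [64, 270, 277, 130, 10560]), ([105.9, 385.3], [94, 363, 24, 37, 385])]
scene green [([235.1, 115.2], [232, 113, 7, 5, 26]), ([278.0, 131.7], [275, 129, 7, 6, 31]), ([252.7, 159.8], [249, 157, 8, 7, 41])]
scene red [([354.7, 261.5], [337, 254, 35, 17, 71]), ([211.8, 271.9], [201, 261, 23, 23, 179]), ([513.8, 305.8], [512, 304, 5, 4, 13])]
scene copper [([131.7, 8.8], [100, 0, 83, 29, 1081]), ([572.2, 41.5], [508, 0, 132, 104, 3085]), ([416.5, 29.7], [408, 27, 17, 6, 19]), ([447.8, 82.6], [398, 64, 91, 43, 917]), ([419.4, 125.8], [404, 119, 32, 12, 55]), ([409.1, 160.4], [381, 139, 59, 34, 700]), ([630.7, 151.4], [623, 147, 17, 8, 26]), ([314.5, 215.4], [303, 206, 23, 21, 280])]
```

View pics/ct.png

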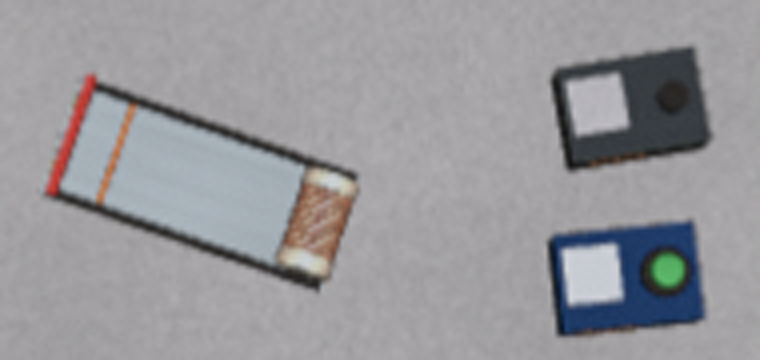

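View pics/cs.png

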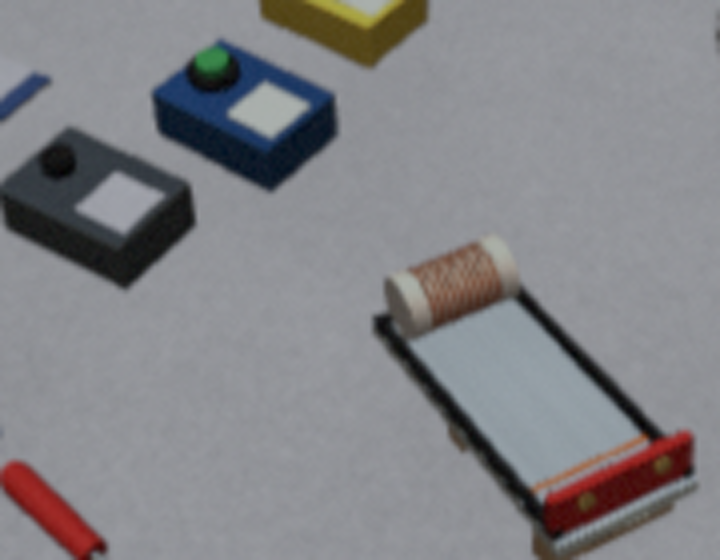

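```bash
cat >> h.py <<'E'
def ramp(q):
    x,y,a=q; c,s=np.cos(np.radians(8)),np.sin(np.radians(8)); ca,sa=np.cos(a),np.sin(a)
    R=np.array([[ca*c,-sa,-ca*s],[sa*c,ca,-sa*s],[s,0,c]]); return R,np.array([x,y,.052])
E
python3 - <<'E'
from h import *
T=lambda u,v:(240+(u+.5)/4-.5,130+(v+.5)/4-.5)
S=lambda u,v:(200+(u+.5)/4-.5,145+(v+.5)/4-.5)
obs=[("top",T(133,104),(-38,-48,2)),("top",T(100,203),(-38,48,2)),("top",T(356,176),(-255,-52,10)),("top",T(318,288),(-255,52,10)),
("top",T(94,77),(2,-56,36)),("top",T(54,193),(2,56,36)),("top",(319.1,184.7),(-227,0,50)),
("scene",S(692,433),(5,56,36)),("scene",S(547,497),(5,-56,36)),("scene",S(380,320),(-255,-52,10)),("scene",S(648,438),(-38,48,2)),("scene",S(533,489),(-38,-48,2))]
def f(q):
    R,o=ramp(q); return np.concatenate([proj(n,R@(np.array(p)/1e3)+o)[0]-uv for n,uv,p in obs])
r=least_squares(f,[.6,.2,1.3],loss="soft_l1"); print(r.x,r.fun.reshape(-1,2).round(1).tolist())
R,o=ramp(r.x); print("coil",R@[-.227,0,.026]+o,"seat",R@[-.0265,0,.026]+o,"\n",R.round(3).tolist())
print("button",tri((252.7,159.8),(406.5,197.1)))
c=[]
s=__import__("plant").state(); 
from scipy.spatial.transform import Rotation as Ro
print(Ro.from_quat(np.roll(s["tool_rot"],-1)).as_matrix().round(3).tolist())
E
```

```text
[0.57522107 0.17646743 1.22286243] [[-0.6, 0.4], [-1.2, 0.5], [0.4, 1.1], [0.8, 0.0], [-0.5, -0.1], [-1.0, 0.4], [-0.5, -0.1], [-0.2, -0.0], [0.2, 0.8], [-1.2, -2.2], [-0.6, -0.4], [-1.5, 0.7]]
coil [ 0.49734347 -0.03825544  0.04615468] seat [0.56503991 0.1483961  0.07405888] 
 [[0.338, -0.94, -0.047], [0.931, 0.341, -0.131], [0.139, 0.0, 0.99]]
button (array([ 0.44420452, -0.351766  ,  0.06854162]), np.float64(0.37128502776266714))
[[-0.97, 0.243, -0.001], [0.243, 0.97, -0.002], [0.0, -0.002, -1.0]]
```

Ramp and button are located. The blue meter is the only one with both a blue body and a green button, so it is confirmed. I'll carry the tool to a point behind the coil in quarters, then turn it.

```bash
R='[{"dx":-0.1515,"dy":-0.188},{"dx":-0.1515,"dy":-0.188},{"dx":-0.1515,"dy":-0.188},{"dx":-0.1515,"dy":-0.188},{"dx":-0.1515,"dy":-0.188}]' ; unset R
python3 -m inch '[{"dx":-0.1515,"dy":-0.188},{"dx":-0.1515,"dy":-0.188},{"dx":-0.1515,"dy":-0.188},{"dx":-0.1515,"dy":-0.188},{"dx":-0.1515,"dy":-0.188}]' -0.3
python3 -m inch '[{"dx":-0.1515,"dy":-0.188},{"dx":-0.1515,"dy":-0.188},{"dx":-0.1515,"dy":-0.188},{"dx":-0.1515,"dy":-0.188},{"dx":-0.1515,"dy":-0.188}]'
python3 -m inch '[{"dx":-0.1515,"dy":-0.188},{"dx":-0.1515,"dy":-0.188},{"dx":-0.1515,"dy":-0.188},{"dx":-0.1515,"dy":-0.188},{"dx":-0.1515,"dy":-0.188}]'
python3 -m inch '[{"dx":-0.1515,"dy":-0.188},{"dx":-0.1515,"dy":-0.188},{"dx":-0.1515,"dy":-0.188},{"dx":-0.1515,"dy":-0.188},{"dx":-0.1515,"dy":-0.188}]'
```

```text
validation failed for argument at $[0]...
validation failed for argument at $[0]...
validation failed for argument at $[0]...
validation failed for argument at $[0]...
```

The rows need all six numbers.

```bash
python3 -m inch '[{"dx":-0.1515,"dy":-0.188,"dz":0,"rx":0,"ry":0,"rz":0},{"dx":-0.1515,"dy":-0.188,"dz":0,"rx":0,"ry":0,"rz":0},{"dx":-0.1515,"dy":-0.188,"dz":0,"rx":0,"ry":0,"rz":0},{"dx":-0.1515,"dy":-0.188,"dz":0,"rx":0,"ry":0,"rz":0}]' -0.3
```

```text
time: 0.5
tool_pos: [0.2333, 0.4287, 0.2306]
tool_rot: [-0.0, 0.122, 0.992, -0.001]
contact_force: [0.6, -0.1, -0.0]
gripper_width: 0.35
grasp_force: 0.0
```

```bash
python3 -m inch '[{"dx":-0.1515,"dy":-0.188,"dz":0,"rx":0,"ry":0,"rz":0},{"dx":-0.1515,"dy":-0.188,"dz":0,"rx":0,"ry":0,"rz":0},{"dx":-0.1515,"dy":-0.188,"dz":0,"rx":0,"ry":0,"rz":0},{"dx":-0.1515,"dy":-0.188,"dz":0,"rx":0,"ry":0,"rz":0}]'
python3 -m inch '[{"dx":-0.1515,"dy":-0.188,"dz":0,"rx":0,"ry":0,"rz":0},{"dx":-0.1515,"dy":-0.188,"dz":0,"rx":0,"ry":0,"rz":0},{"dx":-0.1515,"dy":-0.188,"dz":0,"rx":0,"ry":0,"rz":0},{"dx":-0.1515,"dy":-0.188,"dz":0,"rx":0,"ry":0,"rz":0}]'
python3 -m inch '[{"dx":-0.1515,"dy":-0.188,"dz":0,"rx":0,"ry":0,"rz":0},{"dx":-0.1515,"dy":-0.188,"dz":0,"rx":0,"ry":0,"rz":0},{"dx":-0.1515,"dy":-0.188,"dz":0,"rx":0,"ry":0,"rz":0},{"dx":-0.1515,"dy":-0.188,"dz":0,"rx":0,"ry":0,"rz":0},{"dx":-0.1515,"dy":-0.188,"dz":0,"rx":0,"ry":0,"rz":0}]'
python3 -m inch '[{"dx":0,"dy":0,"dz":0,"rx":0,"ry":0,"rz":0.45},{"dx":0,"dy":0,"dz":0,"rx":0,"ry":0,"rz":0.45},{"dx":0,"dy":0,"dz":0,"rx":0,"ry":0,"rz":0.45},{"dx":0,"dy":0,"dz":0,"rx":0,"ry":0,"rz":0.45},{"dx":0,"dy":0,"dz":0,"rx":0,"ry":0,"rz":0.45}]'
python3 -m inch '[{"dx":0,"dy":0,"dz":0,"rx":0,"ry":0,"rz":0.45},{"dx":0,"dy":0,"dz":0,"rx":0,"ry":0,"rz":0.45},{"dx":0,"dy":0,"dz":0,"rx":0,"ry":0,"rz":0.45},{"dx":0,"dy":0,"dz":0,"rx":0,"ry":0,"rz":0.45},{"dx":0,"dy":0,"dz":0,"rx":0,"ry":0,"rz":0.45}]'
python3 -m inch '[{"dx":0,"dy":0,"dz":0,"rx":0,"ry":0,"rz":0.215},{"dx":0,"dy":0,"dz":0,"rx":0,"ry":0,"rz":0.215},{"dx":0,"dy":0,"dz":0,"rx":0,"ry":0,"rz":0.215},{"dx":0,"dy":0,"dz":0,"rx":0,"ry":0,"rz":0.215}]'
python3 - <<'E'
from h import *
from plant import state
from scipy.spatial.transform import Rotation as Ro
s=state();R=Ro.from_quat(np.roll(s["tool_rot"],-1)).as_matrix();print(R.round(3).tolist(),s["joint_pos"])
print(R.T@(np.array([.476,-.0965,.2305])-s["tool_pos"])/.8)
E
```

```text
time: 0.9
tool_pos: [0.3142, 0.2534, 0.2309]
tool_rot: [0.0, 0.123, 0.992, -0.0]
contact_force: [0.8, 0.2, 0.3]
gripper_width: 0.353
grasp_force: 0.0
time: 1.3
tool_pos: [0.3952, 0.0778, 0.2311]
tool_rot: [0.0, 0.123, 0.992, -0.0]
contact_force: [1.0, 0.1, -0.0]
gripper_width: 0.351
grasp_force: 0.0
time: 1.8
tool_pos: [0.4766, -0.0992, 0.2305]
tool_rot: [-0.001, 0.125, 0.992, -0.0]
contact_force: [-0.6, 1.4, 0.6]
gripper_width: 0.347
grasp_force: 0.0
time: 2.3
tool_pos: [0.4754, -0.0944, 0.2308]
tool_rot: [-0.001, 0.446, 0.895, 0.0]
contact_force: [-0.2, 0.7, 0.2]
gripper_width: 0.347
grasp_force: 0.0
time: 2.8
tool_pos: [0.4754, -0.0944, 0.2308]
tool_rot: [-0.001, 0.717, 0.697, -0.0]
contact_force: [0.1, 0.8, 0.3]
gripper_width: 0.347
grasp_force: 0.0
time: 3.2
tool_pos: [0.4756, -0.0947, 0.231]
tool_rot: [-0.0, 0.818, 0.575, -0.0]
contact_force: [1.0, 0.9, -0.5]
gripper_width: 0.351
grasp_force: 0.0
[[0.338, 0.941, -0.0], [0.941, -0.338, 0.0], [0.0, -0.001, -1.0]] [-3.50278310e-01 -2.92262322e-01  1.92919214e+00  1.19902266e-04
  1.50519514e+00 -5.78859300e-03]
[-0.00191944  0.00120342  0.00065178]
```

```bash
python3 -m inch '[{"dx":-0.008,"dy":0,"dz":0.06,"rx":0,"ry":0,"rz":0},{"dx":-0.008,"dy":0,"dz":0.12,"rx":0,"ry":0,"rz":0},{"dx":-0.008,"dy":0,"dz":0.18,"rx":0,"ry":0,"rz":0},{"dx":-0.008,"dy":0,"dz":0.22,"rx":0,"ry":0,"rz":0},{"dx":-0.008,"dy":0,"dz":0.243,"rx":0,"ry":0,"rz":0}]'
python3 -m inch '[{"dx":0.008,"dy":0,"dz":0,"rx":0,"ry":0,"rz":0},{"dx":0.015,"dy":0,"dz":0,"rx":0,"ry":0,"rz":0},{"dx":0.02,"dy":0,"dz":0,"rx":0,"ry":0,"rz":0},{"dx":0.025,"dy":0,"dz":0,"rx":0,"ry":0,"rz":0}]'
python3 - <<'E'
from plant import optics
import cv2
for n,a,b in(("top",(150,210),(240,350)),("scene",(180,290),(280,390))):
    cv2.imwrite(f"pics/{n}1.png",optics.grab_frame(n)[:,:,::-1])
t=cv2.imread("pics/top1.png")[140:215,240:350];s=cv2.imread("pics/scene1.png")[170:290,270:390]
z=lambda i:cv2.resize(i,(390,int(390*i.shape[0]/i.shape[1])),interpolation=2)
t,s=z(t),z(s);t=cv2.copyMakeBorder(t,0,s.shape[0]-t.shape[0],0,5,0);cv2.imwrite("pics/m1.png",cv2.hconcat([t,s]))
E
```

```text
time: 3.7
tool_pos: [0.4711, -0.1001, 0.0331]
tool_rot: [-0.002, 0.818, 0.575, -0.002]
contact_force: [0.3, 0.1, 0.7]
gripper_width: 0.349
grasp_force: 0.0
time: 4.1
tool_pos: [0.4821, -0.0824, 0.0388]
tool_rot: [0.001, 0.818, 0.575, 0.001]
contact_force: [-0.9, -0.5, 0.7]
gripper_width: 0.348
grasp_force: 0.0
```

View pics/m1.png

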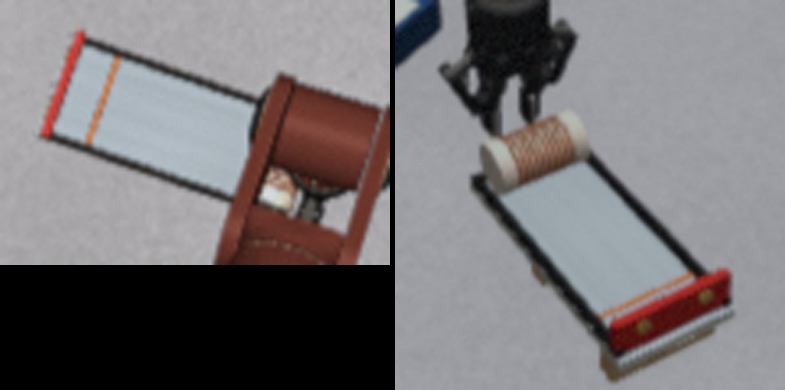

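The fingers stand centred behind the coil, at (512,115) in the right-hand panel, with a small gap and clear of the lip. Now I push up the slope at 80 mm/s.

```bash
python3 -m inch '[{"dx":0.008,"dy":0,"dz":0,"rx":0,"ry":0,"rz":0},{"dx":0.014,"dy":0,"dz":-0.0005,"rx":0,"ry":0,"rz":0},{"dx":0.021,"dy":0,"dz":-0.0015,"rx":0,"ry":0,"rz":0},{"dx":0.028,"dy":0,"dz":-0.0025,"rx":0,"ry":0,"rz":0},{"dx":0.036,"dy":0,"dz":-0.0035,"rx":0,"ry":0,"rz":0}]'
python3 -m inch '[{"dx":0.008,"dy":0,"dz":-0.001,"rx":0,"ry":0,"rz":0},{"dx":0.016,"dy":0,"dz":-0.002,"rx":0,"ry":0,"rz":0},{"dx":0.024,"dy":0,"dz":-0.0035,"rx":0,"ry":0,"rz":0},{"dx":0.032,"dy":0,"dz":-0.0045,"rx":0,"ry":0,"rz":0},{"dx":0.04,"dy":0,"dz":-0.0055,"rx":0,"ry":0,"rz":0}]'
cat >> h.py <<'E'
def look(k):
    from plant import state
    im=optics.grab_frame("scene")[:,:,::-1].copy();cv2.imwrite(f"pics/s{k}.png",im)
    h=cv2.cvtColor(im,cv2.COLOR_BGR2HSV)[195:290,285:385]
    m=cv2.inRange(h,(4,60,60),(18,220,255));k_,_,st,ce=cv2.connectedComponentsWithStats(m)
    i=1+np.argmax(st[1:,4]);uv=ce[i]+[285,195]
    R,o=ramp([.57522,.17647,1.22286])
    x=least_squares(lambda q:proj("scene",R@[q[0],q[1],.034]+o)[0]-uv,[-.1,0]).x
    s=state();print(uv,st[i],"coil x,y",x,"tcp ramp",R.T@(s["tool_pos"]-o),s["contact_force"])
E
python3 -c "from h import *;look(2)"
```

```text
time: 4.7
tool_pos: [0.4905, -0.0551, 0.0398]
tool_rot: [0.0, 0.819, 0.574, -0.0]
contact_force: [0.5, -1.2, 0.9]
gripper_width: 0.352
grasp_force: 0.6
time: 5.2
tool_pos: [0.5014, -0.0248, 0.0442]
tool_rot: [-0.0, 0.819, 0.574, -0.0]
contact_force: [-0.6, -1.3, 0.7]
gripper_width: 0.351
grasp_force: 0.6
[322.99671053 224.4375    ] [ 25  19  25  22 304] coil x,y [-0.1718173   0.00522647] tcp ramp [-0.21257709  0.00066738  0.02215046] [ 0.07529976  1.05317178 -1.56552677]
```

```bash
python3 -m inch '[{"dx":0.008,"dy":0,"dz":0.001,"rx":0,"ry":0,"rz":0},{"dx":0.016,"dy":0,"dz":0.002,"rx":0,"ry":0,"rz":0},{"dx":0.024,"dy":0,"dz":0.003,"rx":0,"ry":0,"rz":0},{"dx":0.032,"dy":0,"dz":0.003,"rx":0,"ry":0,"rz":0},{"dx":0.04,"dy":0,"dz":0.002,"rx":0,"ry":0,"rz":0}]'
python3 -c "from h import *;look(3)"
python3 -m inch '[{"dx":0.008,"dy":0,"dz":-0.001,"rx":0,"ry":0,"rz":0},{"dx":0.016,"dy":0,"dz":-0.002,"rx":0,"ry":0,"rz":0},{"dx":0.024,"dy":0,"dz":-0.0035,"rx":0,"ry":0,"rz":0},{"dx":0.032,"dy":0,"dz":-0.0045,"rx":0,"ry":0,"rz":0},{"dx":0.04,"dy":0,"dz":-0.0055,"rx":0,"ry":0,"rz":0}]'
python3 -c "from h import *;look(4)"
```

```text
time: 5.75
tool_pos: [0.5121, 0.0053, 0.0423]
tool_rot: [-0.0, 0.819, 0.574, -0.0]
contact_force: [-0.3, -1.1, 1.3]
gripper_width: 0.345
grasp_force: 0.6
[328.71382637 230.65273312] [ 31  25  24  23 311] coil x,y [-0.13906368  0.00524099] tcp ramp [-0.18110412  0.00074162  0.01599019] [-0.36161893 -0.0586783   0.58083856]
time: 6.3
tool_pos: [0.5233, 0.0354, 0.0471]
tool_rot: [0.0, 0.819, 0.574, 0.0]
contact_force: [0.2, -1.3, 0.5]
gripper_width: 0.347
grasp_force: 0.6
[334.54907975 236.8803681 ] [ 36  31  26  23 326] coil x,y [-0.10722597  0.0055027 ] tcp ramp [-0.14873248  0.00060961  0.01610828] [0.47079817 0.16070215 0.21044295]
```

```bash
python3 -m inch '[{"dx":0.008,"dy":0,"dz":-0.001,"rx":0,"ry":0,"rz":0},{"dx":0.016,"dy":0,"dz":-0.002,"rx":0,"ry":0,"rz":0},{"dx":0.024,"dy":0,"dz":-0.0035,"rx":0,"ry":0,"rz":0},{"dx":0.032,"dy":0,"dz":-0.0045,"rx":0,"ry":0,"rz":0},{"dx":0.04,"dy":0,"dz":-0.0055,"rx":0,"ry":0,"rz":0}]'
python3 -m inch '[{"dx":0.006,"dy":0,"dz":-0.001,"rx":0,"ry":0,"rz":0},{"dx":0.012,"dy":0,"dz":-0.0015,"rx":0,"ry":0,"rz":0},{"dx":0.018,"dy":0,"dz":-0.0025,"rx":0,"ry":0,"rz":0},{"dx":0.022,"dy":0,"dz":-0.003,"rx":0,"ry":0,"rz":0},{"dx":0.026,"dy":0,"dz":-0.0035,"rx":0,"ry":0,"rz":0}]'
python3 -c "from h import *;look(5)"
```

```text
time: 6.85
tool_pos: [0.5342, 0.0655, 0.0514]
tool_rot: [0.0, 0.819, 0.574, 0.0]
contact_force: [-1.3, -0.8, 0.8]
gripper_width: 0.347
grasp_force: 0.6
time: 7.35
tool_pos: [0.5411, 0.0847, 0.0541]
tool_rot: [0.0, 0.819, 0.574, -0.0]
contact_force: [-0.4, -1.0, 1.0]
gripper_width: 0.348
grasp_force: 0.6
[344.68621701 247.85923754] [ 46  42  26  24 341] coil x,y [-0.05395064  0.00559863] tcp ramp [-0.09619005  0.00076356  0.0157519 ] [-0.58184906 -0.04704033 -0.16095462]
```

```bash
python3 -m inch '[{"dx":0.004,"dy":0,"dz":-0.0005,"rx":0,"ry":0,"rz":0},{"dx":0.008,"dy":0,"dz":-0.001,"rx":0,"ry":0,"rz":0},{"dx":0.012,"dy":0,"dz":-0.0015,"rx":0,"ry":0,"rz":0},{"dx":0.016,"dy":0,"dz":-0.002,"rx":0,"ry":0,"rz":0},{"dx":0.02,"dy":0,"dz":-0.0025,"rx":0,"ry":0,"rz":0}]'
python3 -c "from h import *;look(6)"
```

```text
time: 7.9
tool_pos: [0.5464, 0.0981, 0.0565]
tool_rot: [0.001, 0.819, 0.574, -0.001]
contact_force: [-1.9, -5.2, 3.3]
gripper_width: 0.347
grasp_force: 2.9
[347.53314121 250.63112392] [ 48  44  27  25 347] coil x,y [-0.04056884  0.00626771] tcp ramp [-0.08097163  0.00034131  0.01604167] [-0.96120849 -3.39165931  2.12557792]
```

The coil is climbing the rib (about 4 N), so I go on in small steps.

```bash
python3 -m inch '[{"dx":0.002,"dy":0,"dz":-0.0003,"rx":0,"ry":0,"rz":0},{"dx":0.004,"dy":0,"dz":-0.0006,"rx":0,"ry":0,"rz":0},{"dx":0.006,"dy":0,"dz":-0.0009,"rx":0,"ry":0,"rz":0},{"dx":0.008,"dy":0,"dz":-0.0011,"rx":0,"ry":0,"rz":0},{"dx":0.01,"dy":0,"dz":-0.0014,"rx":0,"ry":0,"rz":0}]'
python3 -c "from h import *;look(7)"
```

```text
time: 8.45
tool_pos: [0.5492, 0.1075, 0.0571]
tool_rot: [-0.0, 0.819, 0.574, 0.0]
contact_force: [0.1, -0.7, 0.3]
gripper_width: 0.349
grasp_force: 0.1
[349.45783133 252.23493976] [ 50  46  28  24 332] coil x,y [-0.03250614  0.00727111] tcp ramp [-0.07205121  0.00094871  0.01530992] [ 0.10219611 -0.0169744   0.5581227 ]
```

```bash
python3 -m inch '[{"dx":0.002,"dy":0,"dz":-0.0003,"rx":0,"ry":0,"rz":0},{"dx":0.004,"dy":0,"dz":-0.0006,"rx":0,"ry":0,"rz":0},{"dx":0.006,"dy":0,"dz":-0.0009,"rx":0,"ry":0,"rz":0},{"dx":0.006,"dy":0,"dz":-0.0009,"rx":0,"ry":0,"rz":0}]'
python3 -c "from h import *;look(8)"
```

```text
time: 8.9
tool_pos: [0.551, 0.1118, 0.058]
tool_rot: [0.0, 0.819, 0.574, 0.0]
contact_force: [0.3, 0.4, 0.1]
gripper_width: 0.349
grasp_force: 0.0
[350.42711864 253.18983051] [ 51  48  28  22 295] coil x,y [-0.02799989  0.00746996] tcp ramp [-0.06768779  0.00079252  0.01554525] [ 0.70586641  0.23494215 -0.747679  ]
```

```bash
python3 -m inch '[{"dx":0.0015,"dy":0,"dz":-0.0002,"rx":0,"ry":0,"rz":0},{"dx":0.003,"dy":0,"dz":-0.0004,"rx":0,"ry":0,"rz":0},{"dx":0.0045,"dy":0,"dz":-0.0006,"rx":0,"ry":0,"rz":0},{"dx":0.0045,"dy":0,"dz":-0.0006,"rx":0,"ry":0,"rz":0}]'
python3 -c "from h import *;look(9)
im=cv2.imread('pics/s9.png');cv2.imwrite('pics/c9.png',cv2.resize(im[200:290,290:390],None,fx=6,fy=6,interpolation=2))"
```

```text
time: 9.35
tool_pos: [0.5521, 0.1148, 0.0585]
tool_rot: [0.0, 0.819, 0.574, -0.0]
contact_force: [-0.8, -1.7, 0.8]
gripper_width: 0.351
grasp_force: 0.6
[350.62283737 253.21453287] [ 52  49  27  21 289] coil x,y [-0.02763163  0.00785598] tcp ramp [-0.06428273  0.00072026  0.01558504] [ 0.45579433 -0.85629544  1.33288668]
```

View pics/c9.png

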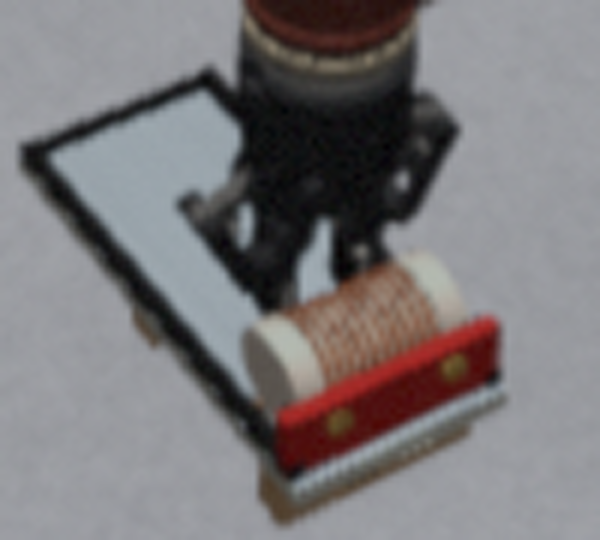

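The coil lies past the rib, close against the red stop (centre near (355,325) in the crop), and looks straight. One more gentle push will confirm contact by force.

```bash
python3 -m inch '[{"dx":0.001,"dy":0,"dz":-0.0002,"rx":0,"ry":0,"rz":0},{"dx":0.002,"dy":0,"dz":-0.0003,"rx":0,"ry":0,"rz":0},{"dx":0.003,"dy":0,"dz":-0.0004,"rx":0,"ry":0,"rz":0},{"dx":0.003,"dy":0,"dz":-0.0004,"rx":0,"ry":0,"rz":0}]'
python3 -c "from h import *;look(10)"
```

```text
time: 9.8
tool_pos: [0.5521, 0.115, 0.0585]
tool_rot: [0.001, 0.819, 0.574, -0.002]
contact_force: [-2.7, -8.5, 2.8]
gripper_width: 0.347
grasp_force: 5.0
[350.59440559 253.18881119] [ 52  48  26  22 286] coil x,y [-0.0277561   0.00784548] tcp ramp [-0.0641373   0.00077246  0.01555985] [-3.43875237 -9.19827928  2.83076068]
```

9 N with no movement means the coil is seated. Back off gently, then raise.

```bash
python3 -m inch '[{"dx":-0.004,"dy":0,"dz":0,"rx":0,"ry":0,"rz":0},{"dx":-0.01,"dy":0,"dz":0,"rx":0,"ry":0,"rz":0},{"dx":-0.02,"dy":0,"dz":0,"rx":0,"ry":0,"rz":0},{"dx":-0.04,"dy":0,"dz":0,"rx":0,"ry":0,"rz":0},{"dx":-0.06,"dy":0,"dz":0,"rx":0,"ry":0,"rz":0}]'
python3 -m inch '[{"dx":-0.04,"dy":0,"dz":-0.05,"rx":0,"ry":0,"rz":0},{"dx":-0.07,"dy":0,"dz":-0.09,"rx":0,"ry":0,"rz":0},{"dx":-0.1,"dy":0,"dz":-0.13,"rx":0,"ry":0,"rz":0},{"dx":-0.1,"dy":0,"dz":-0.13,"rx":0,"ry":0,"rz":0}]' -1
python3 - <<'E'
from h import *
from plant import state
look(11)
from scipy.spatial.transform import Rotation as Ro
s=state();R=Ro.from_quat(np.roll(s["tool_rot"],-1)).as_matrix();print(R.round(3).tolist(),s["tool_pos"])
print(R.T@(np.array([.4442,-.3518,.10])-s["tool_pos"])/.8)
E
```

```text
time: 10.35
tool_pos: [0.536, 0.0711, 0.0587]
tool_rot: [-0.0, 0.819, 0.574, -0.0]
contact_force: [-0.5, 1.1, 0.4]
gripper_width: 0.35
grasp_force: 0.0
time: 10.75
tool_pos: [0.5114, -0.0066, 0.1686]
tool_rot: [0.004, 0.82, 0.573, 0.003]
contact_force: [0.8, -1.2, -0.2]
gripper_width: 0.002
grasp_force: 0.0
[350.61805556 253.3125    ] [ 52  48  26  22 288] coil x,y [-0.02732461  0.00764364] tcp ramp [-0.17525247 -0.00101635  0.13962294] [-0.0294294   1.27576101  0.63292794]
[[0.343, 0.939, 0.006], [0.939, -0.343, -0.001], [0.001, 0.006, -1.0]] [ 0.51037772 -0.00529161  0.16587371]
[-0.43530095  0.07054303  0.08225748]
```

```bash
python3 -m inch '[{"dx":-0.218,"dy":0.0355,"dz":0,"rx":0,"ry":0,"rz":0},{"dx":-0.218,"dy":0.0355,"dz":0,"rx":0,"ry":0,"rz":0},{"dx":-0.218,"dy":0.0355,"dz":0,"rx":0,"ry":0,"rz":0},{"dx":-0.218,"dy":0.0355,"dz":0,"rx":0,"ry":0,"rz":0}]'
python3 -m inch '[{"dx":-0.218,"dy":0.0355,"dz":0,"rx":0,"ry":0,"rz":0},{"dx":-0.218,"dy":0.0355,"dz":0,"rx":0,"ry":0,"rz":0},{"dx":-0.218,"dy":0.0355,"dz":0,"rx":0,"ry":0,"rz":0},{"dx":-0.218,"dy":0.0355,"dz":0,"rx":0,"ry":0,"rz":0},{"dx":-0.218,"dy":0.0355,"dz":0,"rx":0,"ry":0,"rz":0}]'
python3 -m inch '[{"dx":0,"dy":0,"dz":0.03,"rx":0,"ry":0,"rz":0},{"dx":0,"dy":0,"dz":0.06,"rx":0,"ry":0,"rz":0},{"dx":0,"dy":0,"dz":0.085,"rx":0,"ry":0,"rz":0},{"dx":0,"dy":0,"dz":0.085,"rx":0,"ry":0,"rz":0}]'
python3 - <<'E'
from h import *
from plant import state
look(12)
im=cv2.imread("pics/s12.png")
from scipy.spatial.transform import Rotation as Ro
s=state();R=Ro.from_quat(np.roll(s["tool_rot"],-1)).as_matrix();print(s["tool_pos"])
print(R.T@(np.array([.4442,-.3518,.0685])-s["tool_pos"])/.8)
cv2.imwrite("pics/c12.png",cv2.resize(im[110:210,200:300],None,fx=5,fy=5,interpolation=2))
E
```

```text
time: 11.2
tool_pos: [0.4747, -0.1791, 0.161]
tool_rot: [-0.001, 0.819, 0.573, -0.001]
contact_force: [-0.2, 0.9, -0.3]
gripper_width: -0.004
grasp_force: 0.0
time: 11.7
tool_pos: [0.4421, -0.3528, 0.1609]
tool_rot: [-0.001, 0.82, 0.573, -0.0]
contact_force: [0.6, 0.5, -0.6]
gripper_width: -0.001
grasp_force: 0.0
time: 12.1
tool_pos: [0.4416, -0.3468, 0.0897]
tool_rot: [-0.005, 0.818, 0.575, -0.001]
contact_force: [-0.1, 0.5, -0.1]
gripper_width: 0.001
grasp_force: 0.0
[350.65306122 253.34013605] [ 53  48  26  22 294] coil x,y [-0.02718437  0.00766488] tcp ramp [-0.52743135 -0.05417247  0.11449878] [ 0.27922499  0.45600528 -0.0152137 ]
[ 0.44263105 -0.34798229  0.09198023]
[-0.00390686  0.00361483  0.02932112]
```

View pics/c12.png

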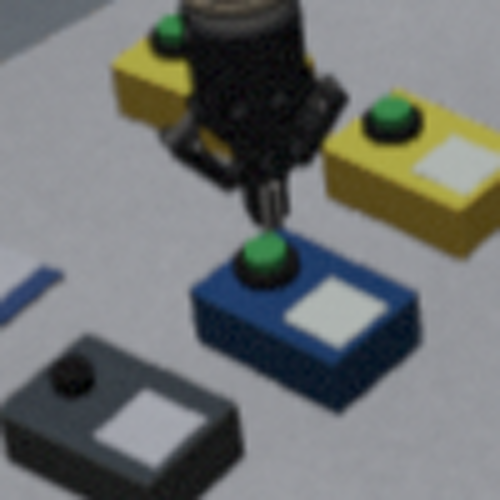

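The shut fingers are right over the green button on the blue meter (265,250 in the crop). Now I press.

```bash
python3 -m inch '[{"dx":-0.004,"dy":0.003,"dz":0.01,"rx":0,"ry":0,"rz":0},{"dx":-0.004,"dy":0.003,"dz":0.02,"rx":0,"ry":0,"rz":0},{"dx":-0.004,"dy":0.003,"dz":0.028,"rx":0,"ry":0,"rz":0},{"dx":-0.004,"dy":0.003,"dz":0.031,"rx":0,"ry":0,"rz":0},{"dx":-0.004,"dy":0.003,"dz":0.034,"rx":0,"ry":0,"rz":0}]'
python3 -m inch '[{"dx":0,"dy":0,"dz":0.001,"rx":0,"ry":0,"rz":0},{"dx":0,"dy":0,"dz":0.002,"rx":0,"ry":0,"rz":0},{"dx":0,"dy":0,"dz":0.003,"rx":0,"ry":0,"rz":0},{"dx":0,"dy":0,"dz":0.003,"rx":0,"ry":0,"rz":0}]'
```

```text
time: 12.65
tool_pos: [0.4452, -0.3543, 0.0679]
tool_rot: [-0.0, 0.819, 0.574, 0.0]
contact_force: [-0.8, 1.0, 4.2]
gripper_width: -0.002
grasp_force: 1.9
time: 13.05
tool_pos: [0.4452, -0.3544, 0.066]
tool_rot: [0.0, 0.819, 0.574, 0.0]
contact_force: [-3.0, 2.4, 7.4]
gripper_width: -0.002
grasp_force: 3.5
```

```bash
python3 -m inch '[{"dx":0,"dy":0,"dz":0.001,"rx":0,"ry":0,"rz":0},{"dx":0,"dy":0,"dz":0.002,"rx":0,"ry":0,"rz":0},{"dx":0,"dy":0,"dz":0.003,"rx":0,"ry":0,"rz":0},{"dx":0,"dy":0,"dz":0.003,"rx":0,"ry":0,"rz":0}]'
```

```text
time: 13.45
tool_pos: [0.4454, -0.3544, 0.0658]
tool_rot: [-0.0, 0.819, 0.574, -0.0]
contact_force: [-6.8, 7.6, 18.6]
gripper_width: -0.001
grasp_force: 9.1
```

18.6 N with no further travel means the button is bottomed. Release it and check.

```bash
python3 -m inch '[{"dx":0,"dy":0,"dz":-0.004,"rx":0,"ry":0,"rz":0},{"dx":0,"dy":0,"dz":-0.01,"rx":0,"ry":0,"rz":0},{"dx":0,"dy":0,"dz":-0.05,"rx":0,"ry":0,"rz":0},{"dx":0,"dy":0,"dz":-0.1,"rx":0,"ry":0,"rz":0},{"dx":0,"dy":0,"dz":-0.1,"rx":0,"ry":0,"rz":0}]'
python3 - <<'E'
from h import *
look(13)
im=cv2.imread("pics/s13.png")
h=cv2.cvtColor(im,cv2.COLOR_BGR2HSV);k,_,st,ce=cv2.connectedComponentsWithStats(cv2.inRange(h,(45,120,60),(80,255,255)));print(ce[1:].round(1).tolist())
cv2.imwrite("pics/c13.png",cv2.resize(im[140:340,230:490],None,fx=3,fy=3,interpolation=2))
E
```

```text
time: 13.95
tool_pos: [0.4479, -0.3572, 0.1492]
tool_rot: [0.006, 0.819, 0.574, 0.001]
contact_force: [0.9, -0.8, 1.7]
gripper_width: -0.002
grasp_force: 0.0
[350.64482759 253.30344828] [ 53  48  25  22 290] coil x,y [-0.0273141   0.00772201] tcp ramp [-0.52601353 -0.06080481  0.1691583 ] [-0.97442509 -0.3945346   0.20522147]
[[277.9, 131.8], [252.6, 160.0]]
```

View pics/c13.png

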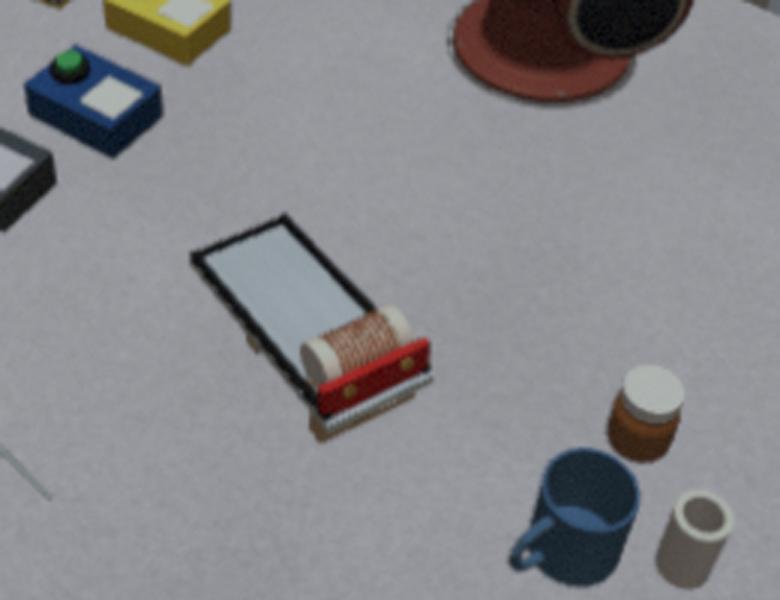

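The coil rests against the stop at (355,345) in the crop, the green button is back up at (69,65), and the mug, jar and former look undisturbed.

```bash
python3 -c "from plant import ticket;print(ticket.job_done())"
```

```text
the job is handed in; nothing more can be done
None
```

The job is handed in, though no verdict came back: the coil was rolled over the rib and rests against the red stop, the blue meter's green button was pressed to its end and let go, and nothing else on the bench looked moved.

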